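# Cross the polarimeter

## Task

Get the polarimeter ready for its zero check, with the fingertips only: press its lamp switch fully over to on, and push the analyser round by its finger post until the index line on the pointer lines up with the long middle line of the scale (90 degrees: polarisers crossed). Go gently with the analyser, do not pinch it, and leave the sample cell, the glassware and the other loose things where they stand, neither picked up nor pushed about.

Things in the scene. Friction and masses are not known exactly. Their poses are not given: they have to be found in the camera images.
- polarimeter: Vertical polarimeter, fixed. Origin at bench height below the analyser's vertical axis; its -x is the front, +y the user's left. Grey base: x -85 to 85, y -190 to 90, top 36 mm up. A rear column (26 x 60 mm at x = 68) carries a round aluminium scale plate, 170 mm across, centred on the axis, 8 mm thick, top 154 mm above the bench; only the analyser stands on it, the sample cell is below it.
- line_90 (a point): Middle of the long 90-degree line at the front of the scale plate's top, 73.5 mm from the axis; axes as the polarimeter's. The scale is a half circle of dark lines over the front half, one each 10 degrees, radius 64.5 to 73 mm; those of 0 (at +y), 90 (at -x) and 180 degrees (at -y) are longer (to 83 mm) and broader.
- analyser (a joint): Its reading in rad: 0 = pointer on the 0 line, growing anticlockwise seen from above, 1.571 = on the 90 line, 3.14 = 180; starts between 0.2 and 1.05. Stays where left; about 1.2 N at the post turns it. Black ring 60 mm across, 8.5 mm high above the plate; eyepiece on it 40 mm across, top 30.5 mm above the plate; one pointer arm 10 mm wide, 7.5 mm high, with a white index line on top.
- post (a point): Centre of the top of the analyser's finger post: upright steel pin, 10 mm diameter, on the pointer arm 43 mm from the axis, in line with the index line; it rises from 7.5 to 30 mm above the scale plate. The arm below it is no wider than the post. Turns with the analyser.
- index_tip (a point): Outer end of the white index line, on the tip (5 mm wide) of the analyser's pointer, 63.5 mm from the axis. Turns with the analyser.
- rocker (a joint): Lamp switch: 0 rad = off, 0.4 = fully on; stays where left, takes about 1 N. Black V-shaped rocker on the base's right end, its pivot 155 mm to -y of the analyser's axis and 43 mm above the bench; 40 mm long along the polarimeter's x, 23 mm wide. Off: near half (-x) level, far half (+x) slopes up to 51 mm. On: far half pressed down level, at 43 mm.
- far_half (a point): Point on the upper face of the rocker's far half (the one with a small white stroke), 12 mm from the pivot; moves with the rocker. A bezel 39 mm above the bench surrounds the rocker.
- cell: Sample cell, glass tube of 35 mm diameter and 100 mm length with black end caps, loose, upright on the polarimeter's base under the scale plate, centred on the axis. Origin: centre of its underside. Leave alone.
- spare_cell: A second, equal cell (35 mm diameter, 100 mm high) upright on the bench to the right of the polarimeter. Origin: centre of its underside. Leave alone.
- dish: Closed Petri dish, 92 mm across, 15 mm high, on the bench to the left of the polarimeter. Origin: centre of its underside. Leave alone.
- dropper_bottle: Amber dropper bottle, 36 mm across, 89 mm high, on the bench in front of the polarimeter. Origin: centre of its underside. Leave alone.
- forceps: Steel forceps, 130 mm long along their y, 8 mm high, on the bench behind the polarimeter. Origin: their middle, at bench height. Leave alone.
- slide_box: Flat slide box, 86 x 102 mm, 35 mm high, on the bench to the right of the polarimeter. Origin: centre of its underside. Leave alone.
- beaker: Empty glass beaker, 68 mm across the rim, 90 mm high, on the bench to the left. Origin: centre of its underside. Leave alone.

How it is judged:
At the end, for the whole second after the job is handed in: The analyser is at rest within 0.045 rad (2.6 degrees, about 3 mm at the pointer's tip) of the 90-degree line; the rocker is beyond 0.33 rad of its 0.4 rad; the sample cell is upright and within 10 mm, and every other loose thing within 20 mm, of where it started (value of joint analyser between 1.5258 and 1.6158 rad and value of joint rocker above 0.33 rad and velocity of joint analyser between -0.02 and 0.02 rad/s and angle between cell's own z axis and vertical below 0.1 rad and distance of cell from where it was at the start of the episode below 0.01 m and distance of each of spare_cell, dish, dropper_bottle, forceps, slide_box, beaker from where it was at the start of the episode below 0.02 m); the robot touches nothing.
It fails at once if the analyser is pinched or forced (more than 15 N between it and the fingers) (contact force between the fingers and analyser above 15 N).
It fails at once if the sample cell in the polarimeter is lifted or shifted by more than 10 mm (distance of cell from where it was at the start of the episode above 0.01 m).
It fails at once if another loose thing (spare cell, dish, dropper bottle, forceps, slide box, beaker) is lifted or pushed more than 20 mm (distance of any of spare_cell, dish, dropper_bottle, forceps, slide_box, beaker from where it was at the start of the episode above 0.02 m).
It also fails if it takes over 48 s, if anything falls off the work surface, if the arm or the gripper's body presses on something with over 40 N, if the wrist force passes 120 N, or if a joint passes its speed limit or range.

## Robot

A 6-joint arm with a two-finger parallel gripper is mounted at the origin on the work surface. World frame = base frame: x ahead of the robot, y to its left, z up, the work surface at z = 0. Lengths are in m, angles in rad, forces in N, time in s.
With the tool pointing down it reaches from about 0.4 to 0.825 m from the base axis. Payload 7 kg.
Tool frame: the origin (TCP) lies at the centre of the arm's flange, where the gripper is bolted on; the fingertips stand 178 mm ahead of it and the grasp point (between the pads) lies 159 mm ahead of it; z points along the fingers, y is the line along which they close (so a half turn about z gives the same grasp; the last joint's range is limited). The gripper opens to 88 mm and grips with 3 to 60 N. Pads are 19 mm wide; open, the fingers measure 130 mm over their backs; the gripper's body (78 mm by 193 mm) begins 47 mm behind the grasp point.
Start: joints at [1.632, 0.359, 0.012, 0, -1.224, -0.288], TCP at [0.152, 0.658, 0.405] pointing down, gripper open.
Joint ranges: [-3.07, 3.07], [-1.43, 2.12], [-1.02, 1.25], [-3.03, 1.67], [-3.05, -0], [-3.03, 3.03]. Speed limits (rad/s): [2.39, 2.39, 3.01, 3.14, 3.14, 3.14].

## Interface

Orientations are given as [roll, pitch, yaw] about the fixed x, y, z axes, in that order (R = Rz(yaw) Ry(pitch) Rx(roll)).
In Python, from rig import * gives the robot as it stands.
- The arm moves only by the shell command python3 -m handwheel 'ROWS' [FORCE]. ROWS is JSON, a list that holds one entry, the list of rows, each a list of 5 numbers: the shift along the tool's x, y, z in mm, then the turn about the tool's z in rad, then the closure, from -1 (fully open) to 1 (shut). In form: [[[dx, dy, dz, turn, hand], ...]]. A call has 1 to 5 rows; each row shifts and turns the commanded pose from where the row before left it, along the tool's axes as they then stand; what a row does not reach is not made up. A row lasts 1/12 s, in which the tool goes at most 41.7 mm and 7.16 degrees, less where a joint would pass 70% of its speed; a pose out of reach is approached as far as the arm can. A call with a gripper value outside its range is refused whole. The fingers move at their own pace and stop on an object; FORCE is the grip in N (left out, the last holds). Time passes only in rows, so rows that do not move let the fingers close. It gives the time, the measured TCP pose, the force, the opening and the grip force at its end, in the units of the state.
- state(): the state, without advancing time (a new reading comes with each control period).
- get_image(name): name is "scene" or "top" or "wrist"; returns a dict with "color" (384x512x3 uint8, red, green, blue), "vertical_fov" (degrees; the focal length in pixels is half the picture's height over the tangent of half this angle, whatever the lens; pixels are square), "cx", "cy" (the principal point, pixels), "dist_coeffs" ([k1, k2, p1, p2, k3] as OpenCV has them; the pictures are not rectified), "rvec" (rotation vector, rad) and "tvec" (3), from world to camera coordinates, as OpenCV has them. Camera axes: x right, y down, z forward; pixel columns grow to the right and rows downward; lengths in m; the calibration is good to about 2 mm. A picture is of the moment at which its call begins. There is no depth.
- job_done(): hands the job in; it is judged then, once.
The state is a dict: "t": time; "qpos": joint angles; "qd": joint speeds; "joint_efforts": joint torques, N m; "eef_pos": TCP position; "ee_rot": TCP orientation; "ft_force": force on the tool from outside, world axes, zero at the start; "wrist_torque": the same for the moment, N m; "finger_gap": finger opening in m; "finger_force": force on a finger pad.
Only numpy, scipy, OpenCV 4.12 (cv2) and the standard library are available. Lean on these libraries where they do the work, as an engineer would, in place of code of your own. Each camera call takes 0.05 s, during which the arm holds its last target. There are 200 camera calls.

## Working session

There is one attempt and no reset: what is moved stays moved. The work goes in short steps, Python scripts to look and compute and a shell command to move; the robot and the scene stay as the last step left them, time stands still between calls to the robot, and variables do not carry over. Pictures are saved under pics/ and viewed, at most 10 in all, crops included, and the job is handed in when it is done.

```bash
mkdir -p pics; python3 - <<'E'
from rig import *
import cv2,numpy as np
s=state();print(s)
for n in("scene","top","wrist"):
    i=get_image(n);cv2.imwrite(f"pics/{n}0.png",i["color"][:,:,::-1])
    R=cv2.Rodrigues(np.array(i["rvec"]))[0];print(n,i["vertical_fov"],i["cx"],i["cy"],i["dist_coeffs"],-R.T@np.array(i["tvec"]).ravel(),R.round(3).tolist())
E
```

```text
{'t': 0.0, 'qpos': array([ 1.63208993e+00,  3.59403779e-01,  1.10600475e-02, -3.76450831e-04,
       -1.22412909e+00, -2.88091843e-01]), 'qd': array([-5.80664520e-04, -6.70636321e-05, -1.51793202e-03,  1.05969814e-03,
       -1.69932550e-03,  2.33332788e-04]), 'joint_efforts': array([ 2.09980186e-03, -5.82730114e+01,  2.93043441e+01,  6.99674428e+00,
        6.85954874e-03, -1.50661845e-04]), 'eef_pos': array([0.15173772, 0.65751795, 0.4037073 ]), 'ee_rot': array([ 3.13988469e+00, -1.37079025e-04, -2.26926320e-01]), 'ft_force': array([-0.76015188, -0.72792626,  0.70914916]), 'wrist_torque': array([-0.02514605, -0.04582785, -0.01551037]), 'finger_force': 0.0, 'finger_gap': 0.08758733472572353}
scene 49.82158466991453 245.77932233533164 196.7270029717858 [0.02839353 0.         0.         0.         0.        ] [ 1.17259313 -0.54317081  1.07789436] [[0.69, 0.723, 0.0], [0.543, -0.518, -0.661], [-0.478, 0.457, -0.75]]
top 56.88657170406479 254.55291008771772 188.98193719329413 [0.00837727 0.         0.         0.         0.        ] [0.46856198 0.0061389  1.07721738] [[-0.018, -0.999, -0.028], [-0.994, 0.021, -0.106], [0.106, 0.026, -0.994]]
wrist 69.60797254763844 258.76700014228203 190.47984562147775 [0.01920499 0.         0.         0.         0.        ] [0.22263893 0.63997372 0.38394176] [[-0.224, -0.974, 0.001], [-0.939, 0.216, 0.268], [-0.262, 0.06, -0.963]]
```

View pics/top0.png

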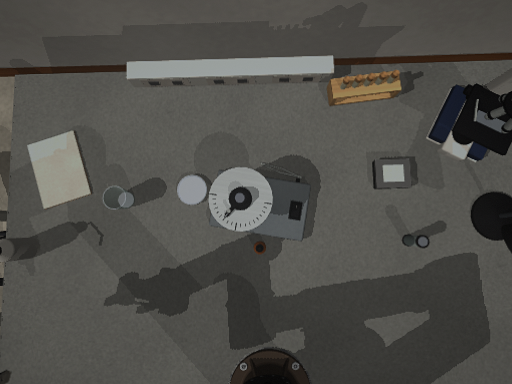

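View pics/scene0.png

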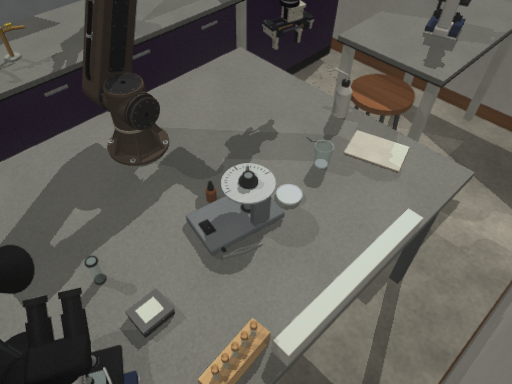

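The top view shows the scale plate near (240,199), the rocker near (295,210), the pointer toward the lower left (~(226,215)), and the dropper bottle at (260,247). I'll enlarge this area and fit the plate.

```bash
cat > h.py <<'E'
from rig import *
import cv2,numpy as np
def ray(i,uv):
    f=i["color"].shape[0]/2/np.tan(np.radians(i["vertical_fov"])/2)
    K=np.array([[f,0,i["cx"]],[0,f,i["cy"]],[0,0,1]])
    p=cv2.undistortPoints(np.array(uv,float).reshape(-1,1,2),K,np.array(i["dist_coeffs"])).reshape(-1,2)
    R=cv2.Rodrigues(np.array(i["rvec"]))[0]
    return -R.T@np.array(i["tvec"]).ravel(),np.c_[p,np.ones(len(p))]@R
def onz(i,uv,z):
    c,d=ray(i,uv);return c+d*((z-c[2])/d[:,2])[:,None]
def proj(i,P):
    f=i["color"].shape[0]/2/np.tan(np.radians(i["vertical_fov"])/2)
    K=np.array([[f,0,i["cx"]],[0,f,i["cy"]],[0,0,1]])
    return cv2.projectPoints(np.array(P,float).reshape(-1,1,3),np.array(i["rvec"]),np.array(i["tvec"]),K,np.array(i["dist_coeffs"]))[0].reshape(-1,2)
def plate(i,box):
    x0,y0,x1,y1=box;g=i["color"][y0:y1,x0:x1].min(2)
    m=(g>130).astype(np.uint8)
    cs=cv2.findContours(m,cv2.RETR_EXTERNAL,cv2.CHAIN_APPROX_NONE)[0]
    c=cv2.convexHull(max(cs,key=cv2.contourArea))[:,0]+[x0,y0]
    P=onz(i,c,.154)
    A=np.c_[2*P[:,:2],np.ones(len(P))];s=np.linalg.lstsq(A,(P[:,:2]**2).sum(1),rcond=None)[0]
    return s[:2],np.sqrt(s[2]+s[0]**2+s[1]**2)
E
python3 - <<'E'
from h import *
i=get_image("top");print(plate(i,(204,160,278,236)))
j=get_image("scene");print(plate(j,(215,158,277,206)))
c=cv2.resize(i["color"][155:260,195:325],None,fx=6,fy=5.7,interpolation=cv2.INTER_CUBIC)
c=cv2.resize(i["color"][160:255,200:325],None,fx=6,fy=6,interpolation=cv2.INTER_CUBIC)
cv2.imwrite("pics/c1.png",c[:,:,::-1])
E
```

```text
(array([0.5430296 , 0.06822631]), np.float64(0.08312746409861736))
(array([0.54347377, 0.06737675]), np.float64(0.08449809552872654))
```

View pics/c1.png

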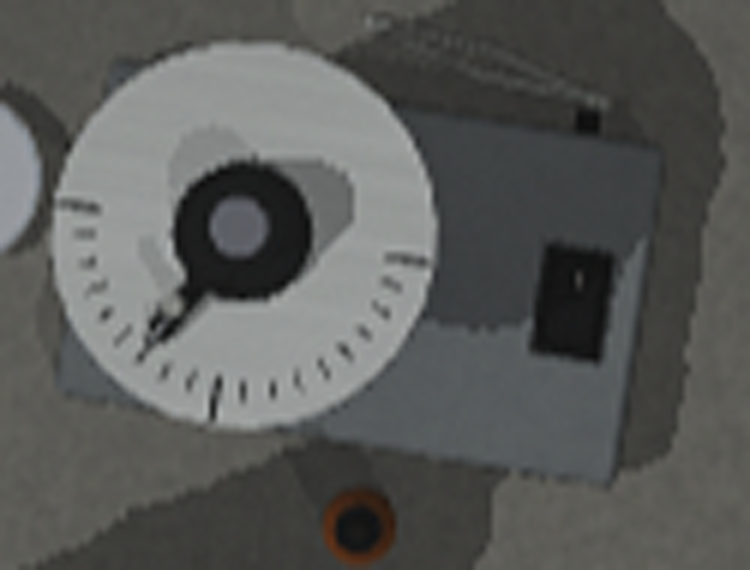

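The crop shows the lines: 0 at (78,206), 90 at (215,398), 180 at (408,261). The post is at about (172,300), the pointer tip at (152,344), the rocker box spans (535–612, 243–360), and its white stroke is at (579,281).

```bash
python3 - <<'E'
from h import *
i=get_image("top")
f=lambda u,v:(200+(u+.5)/6-.5,160+(v+.5)/6-.5)
C=np.array([.5432,.0678])
a=lambda p:np.degrees(np.arctan2(*(p[:2]-C)[::-1]))
for n,uv,z in[("0",(78,206),.154),("90",(215,398),.154),("180",(408,261),.154),("tip",(152,344),.1615),("post",(172,300),.184),("post2",(175,297),.184),("stroke",(579,281),.048),("rk_tl",(547,243),.039),("rk_tr",(612,250),.039),("rk_br",(600,360),.039),("rk_bl",(533,350),.039),("bottle",(358,525),.089)]:
    p=onz(i,[f(*uv)],z)[0];print(n,p.round(4),a(p).round(1),np.hypot(*(p[:2]-C)).round(4))
E
```

```text
0 [0.5567 0.1403 0.154 ] 79.5 0.0737
90 [0.472  0.0813 0.154 ] 169.3 0.0724
180 [ 0.5297 -0.0034  0.154 ] -100.7 0.0725
tip [0.4956 0.1075 0.1615] 140.1 0.062
post [0.5133 0.0964 0.184 ] 136.3 0.0414
post2 [0.5145 0.0952 0.184 ] 136.4 0.0397
stroke [ 0.5254 -0.0868  0.048 ] -96.6 0.1556
rk_tl [ 0.5448 -0.0726  0.039 ] -89.4 0.1404
rk_tr [ 0.5407 -0.1041  0.039 ] -90.8 0.1719
rk_br [ 0.4874 -0.0966  0.039 ] -108.7 0.1736
rk_bl [ 0.4929 -0.0643  0.039 ] -110.9 0.1414
bottle [0.4131 0.0215 0.089 ] -160.4 0.1381
```

```bash
python3 -m handwheel '[[[0,0,0,-0.044,1],[28,28,0,0,1],[28,28,0,0,1],[28,28,0,0,1],[28,28,0,0,1]]]' 10
python3 -m handwheel '[[[28,28,0,0,1],[28,28,0,0,1],[28,28,0,0,1],[28,28,0,0,1],[28,28,0,0,1]]]'
python3 -m handwheel '[[[28,28,0,0,1],[28,28,0,0,1],[28,28,0,0,1],[28,28,0,0,1],[28,28,0,0,1]]]'
python3 -m handwheel '[[[28,20,0,0,1],[0,0,0,0,1],[0,0,0,0,1],[0,0,0,0,1]]]'
python3 - <<'E'
from h import *
i=get_image("wrist");cv2.imwrite("pics/w1.png",i["color"][:,:,::-1])
C=np.array([.5432,.0678,0]);a=-.183;ux=np.array([np.cos(a),np.sin(a),0]);uy=np.array([-np.sin(a),np.cos(a),0])
s=state();d=s["eef_pos"]-C;print(d@ux,d@uy,s["eef_pos"],s["ee_rot"],s["finger_gap"],s["qpos"])
print(proj(i,C+[0,0,.154]),proj(i,C-ux*.0735+[0,0,.154]))
E
```

```text
t: 0.72
eef_pos: [0.2421, 0.5257, 0.4044]
ee_rot: [3.141, -0.0, -0.182]
ft_force: [-0.0, 0.3, 0.1]
finger_gap: 0.0599
finger_force: 0.0
t: 1.13
eef_pos: [0.3544, 0.3622, 0.405]
ee_rot: [-3.141, -0.0, -0.182]
ft_force: [1.4, 1.4, -0.1]
finger_gap: 0.0265
finger_force: 0.0
t: 1.55
eef_pos: [0.4666, 0.1991, 0.4051]
ee_rot: [-3.141, -0.001, -0.182]
ft_force: [0.1, 0.9, 0.1]
finger_gap: 0.0006
finger_force: 0.0
t: 1.88
eef_pos: [0.4898, 0.176, 0.4045]
ee_rot: [3.142, 0.0, -0.184]
ft_force: [-0.5, 0.6, -1.5]
finger_gap: 0.001
finger_force: 0.0
-0.07251987581739751 0.09714460252196293 [0.48956945 0.17651969 0.4046434 ] [-3.14151595e+00  1.26855540e-04 -1.82703964e-01] 0.0004931046404606293 [ 7.23438130e-01  1.03415761e-01 -3.24952046e-01 -1.61778004e-04
 -1.14244639e+00  6.64721427e-01]
[[378.24162304 114.0694161 ]] [[368.31410809 201.48924205]]
```

View pics/w1.png

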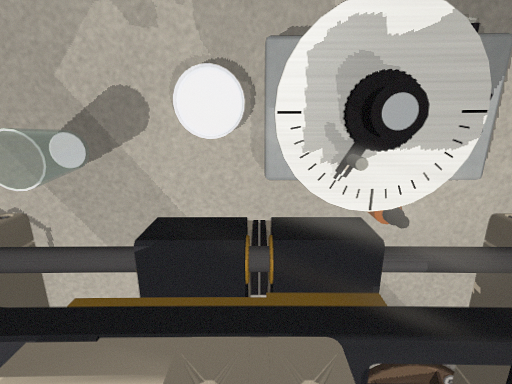

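The wrist view shows the 0 line at (289,112), 90 at (372,200), 180 at (475,111), and the pointer tip at about (337,178). It doesn't show the shape of the closed fingertips, so I'll look at those from the scene camera.

```bash
python3 - <<'E'
from h import *
i=get_image("scene");s=state();p=s["eef_pos"]
a=-.183;ty=np.array([np.sin(a),-np.cos(a),0])
T=p-[0,0,.178]
print(proj(i,[T,T+ty*.021,T-ty*.021,p-[0,0,.112]]))
u,v=proj(i,[T])[0].astype(int)
c=cv2.resize(i["color"][v-75:v+45,u-60:u+100],None,fx=5,fy=5,interpolation=cv2.INTER_CUBIC);print(u,v)
c=np.clip(c.astype(float)*1.8,0,255).astype(np.uint8)
cv2.imwrite("pics/s2.png",c[:,:,::-1])
E
```

```text
[[261.40597186 139.0616609 ]
 [255.84588065 141.49377485]
 [266.90208869 136.65692175]
 [262.04325151 122.23038747]]
261 139
```

View pics/s2.png

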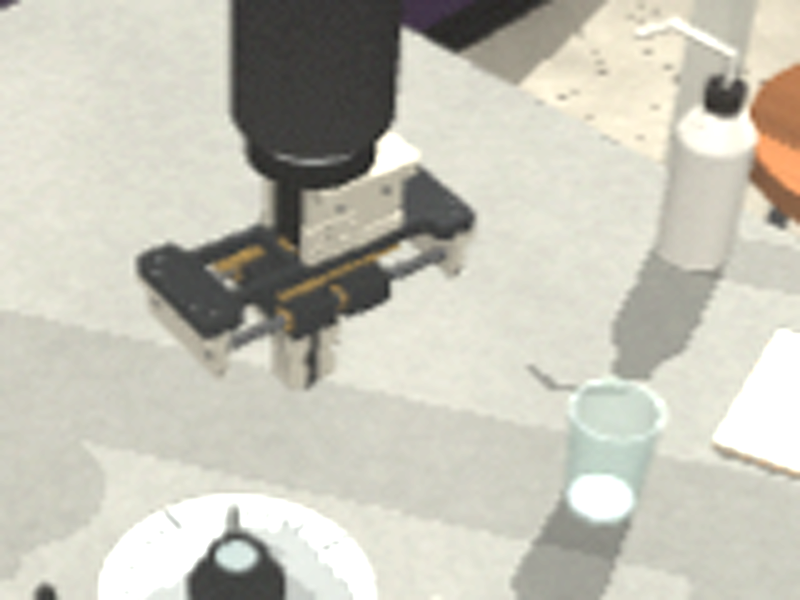

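The closed tips look about 42 mm wide, as expected. Next I move beside the post, descend, and measure the pointer.

```bash
python3 -m handwheel '[[[16,17,0,0,1],[15,17,0,0,1],[0,0,29,0,1],[0,0,28,0,1],[0,0,0,0,1]]]'
python3 - <<'E'
from h import *
i=get_image("wrist");cv2.imwrite("pics/w2.png",i["color"][:,:,::-1])
C=np.array([.5432,.0678,0]);a=-.183;ux=np.array([np.cos(a),np.sin(a),0]);uy=np.array([-np.sin(a),np.cos(a),0])
s=state();d=s["eef_pos"]-C;print(d@ux,d@uy,s["eef_pos"],s["ee_rot"],s["ft_force"])
E
```

```text
t: 2.4
eef_pos: [0.5121, 0.1372, 0.343]
ee_rot: [3.138, 0.006, -0.183]
ft_force: [-1.8, -0.9, -0.8]
finger_gap: 0.0007
finger_force: 0.0
-0.04242748112689242 0.06311908298116821 [0.51296739 0.1375861  0.34569693] [ 3.13812029  0.00394437 -0.1814085 ] [ 0.29145507 -0.32608366  1.29800797]
```

View pics/w2.png

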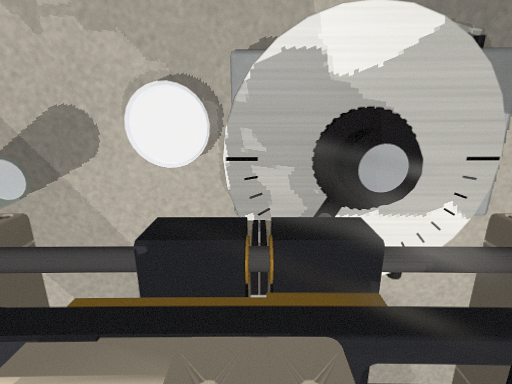

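The gripper hides the post from here, so I'll push gently part of the way (33 mm), back off, raise, and measure.

```bash
python3 -m handwheel '[[[0,5,0,0,1],[0,5,0,0,1],[0,3,0,0,1],[0,2,0,0,1],[0,2,0,0,1]]]'|grep -E 'pos|ft'
python3 -m handwheel '[[[0,2,0,0,1],[0,2,0,0,1],[0,2,0,0,1],[0,2,0,0,1],[0,2,0,0,1]]]'|grep -E 'pos|ft'
python3 -m handwheel '[[[0,2,0,0,1],[0,2,0,0,1],[0,1,0,0,1],[0,1,0,0,1],[0,0,0,0,1]]]'|grep -E 'pos|ft'
python3 - <<'E'
from h import *
C=np.array([.5432,.0678,0]);a=-.183;ux=np.array([np.cos(a),np.sin(a),0]);uy=np.array([-np.sin(a),np.cos(a),0])
s=state();d=s["eef_pos"]-C;print(d@ux,d@uy,s["ft_force"])
E
python3 -m handwheel '[[[0,-6,0,0,1],[0,-12,-20,0,1],[-15,-15,-35,0,1],[-15,-20,0,0,1],[0,0,0,0,1]]]'|grep -E 'pos|ft'
python3 -m handwheel '[[[0,0,0,0,1],[0,0,0,0,1]]]'|grep -E 'pos|ft'
python3 - <<'E'
from h import *
i=get_image("wrist")
c=cv2.resize(i["color"][60:240,240:500],None,fx=3,fy=3,interpolation=cv2.INTER_CUBIC)
cv2.imwrite("pics/w3.png",c[:,:,::-1])
E
```

```text
eef_pos: [0.5111, 0.1202, 0.3487]
ft_force: [0.1, -0.3, 0.2]
eef_pos: [0.5092, 0.1106, 0.3476]
ft_force: [-1.2, 4.0, -0.3]
eef_pos: [0.5082, 0.1044, 0.3476]
ft_force: [-0.9, 1.3, -0.8]
-0.04108953265520579 0.029635715373821057 [-0.93279099  1.33955908 -0.76076195]
eef_pos: [0.488, 0.1648, 0.405]
ft_force: [-1.0, -0.4, -1.7]
eef_pos: [0.4883, 0.1624, 0.4025]
ft_force: [0.1, -0.3, -0.7]
```

View pics/w3.png

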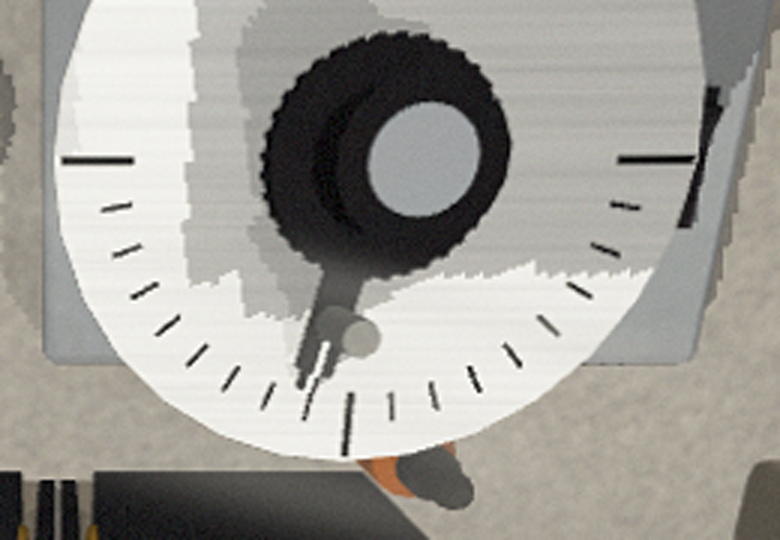

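The crop shows the pointer tip near (314,381), just short of the 80° tick (306,412). The lines are 0 at (62–134,160), 180 at (618–694,159) and 90 at (350,393)–(345,456).

```bash
cat >> h.py <<'E'
def reading(i,x0,y0,k,l0,l180,l90,tip):
    f=lambda p:[(x0+(p[0]+.5)/k-.5,y0+(p[1]+.5)/k-.5)]
    g=lambda p,z:onz(i,f(p),z)[0][:2]
    a0,a1,a9=[g(p,.154) for p in(l0,l180,l90)]
    C=(a0+a1)/2;n=a1-a0;ux=np.array([-n[1],n[0]]);ux/=np.hypot(*ux)
    ang=lambda p:np.arctan2(*(p-C)[::-1])
    th=lambda p:(ang(p)-ang(a0))%(2*np.pi)
    t=g(tip,.1615)
    print("C",C,"half",np.hypot(*n)/2,"yaw",ang(a9)-np.pi,"90:",th(a9),"180",th(a1),"tip",th(t),"r",np.hypot(*(t-C)), "diff to 90",th(a9)-th(t))
E
python3 - <<'E'
from h import *
i=get_image("wrist")
reading(i,240,60,3,(62,160),(694,158),(345,456),(314,381))
reading(i,240,60,3,(134,160),(618,159),(350,393),(325,347))
E
```

```text
C [0.54488269 0.06493988] half 0.08282091539097278 yaw -0.18408547778492546 90: 1.5697264858793232 180 3.1415926535897944 tip 1.3459460114779023 r 0.060033370054833154 diff to 90 0.2237804744014209
C [0.54486638 0.06518081] half 0.0635116134193916 yaw -0.18641177683778176 90: 1.56844979877094 180 3.1415926535897913 tip 1.3510115738969868 r 0.050113913340452794 diff to 90 0.21743822487395326
```

```bash
python3 -m handwheel '[[[15,20,0,0,1],[15,20,0,0,1],[0,0,28,0,1],[0,0,27,0,1],[0,0,0,0,1]]]'|grep -E 'pos|ft'
python3 -m handwheel '[[[0,5,0,0,1],[0,3,0,0,1],[0,2,0,0,1],[0,2,0,0,1],[0,2,0,0,1]]]'|grep -E 'pos|ft'
python3 -m handwheel '[[[0,2,0,0,1],[0,1,0,0,1],[0,0,0,0,1],[0,0,0,0,1]]]'|grep -E 'pos|ft'
python3 - <<'E'
from h import *
C=np.array([.5432,.0678,0]);a=-.183;ux=np.array([np.cos(a),np.sin(a),0]);uy=np.array([-np.sin(a),np.cos(a),0])
s=state();d=s["eef_pos"]-C;print(d@ux,d@uy,s["ft_force"],s["eef_pos"])
E
```

```text
eef_pos: [0.5092, 0.1156, 0.3425]
ft_force: [-1.7, 0.8, -0.3]
eef_pos: [0.5082, 0.1037, 0.3488]
ft_force: [0.1, 2.3, 2.2]
eef_pos: [0.5076, 0.1008, 0.3479]
ft_force: [0.1, 0.9, 0.7]
-0.04105325183506875 0.025947139691597492 [0.05281596 0.89519176 0.67041659] [0.50755412 0.10078476 0.34790002]
```

```bash
python3 -m handwheel '[[[0,1.5,0,0,1],[0,1.5,0,0,1],[0,1.5,0,0,1],[0,1,0,0,1],[0,0,0,0,1]]]'|grep -E 'pos|ft'
python3 - <<'E'
from h import *
C=np.array([.5432,.0678,0]);a=-.183;ux=np.array([np.cos(a),np.sin(a),0]);uy=np.array([-np.sin(a),np.cos(a),0])
s=state();d=s["eef_pos"]-C;print(d@ux,d@uy,s["ft_force"],s["eef_pos"])
E
python3 -m handwheel '[[[0,-6,0,0,1],[0,-12,-20,0,1],[-15,-21,-35,0,1],[-15,-24,0,0,1],[0,0,0,0,1]]]'|grep -E 'pos|ft'
python3 -m handwheel '[[[0,0,0,0,1],[0,0,0,0,1]]]'|grep -E 'pos|ft'
python3 - <<'E'
from h import *
i=get_image("wrist")
c=cv2.resize(i["color"][60:240,240:500],None,fx=3,fy=3,interpolation=cv2.INTER_CUBIC)
cv2.imwrite("pics/w4.png",c[:,:,::-1])
E
```

```text
eef_pos: [0.5063, 0.0951, 0.3475]
ft_force: [-0.1, 0.2, -0.6]
-0.04122769166517285 0.02011437673721303 [-0.14864939  0.18426993 -0.59958401] [0.50632114 0.09508114 0.34748648]
eef_pos: [0.4886, 0.1648, 0.4033]
ft_force: [0.6, 0.2, -0.5]
eef_pos: [0.4888, 0.162, 0.401]
ft_force: [-1.1, 0.1, -0.2]
```

View pics/w4.png

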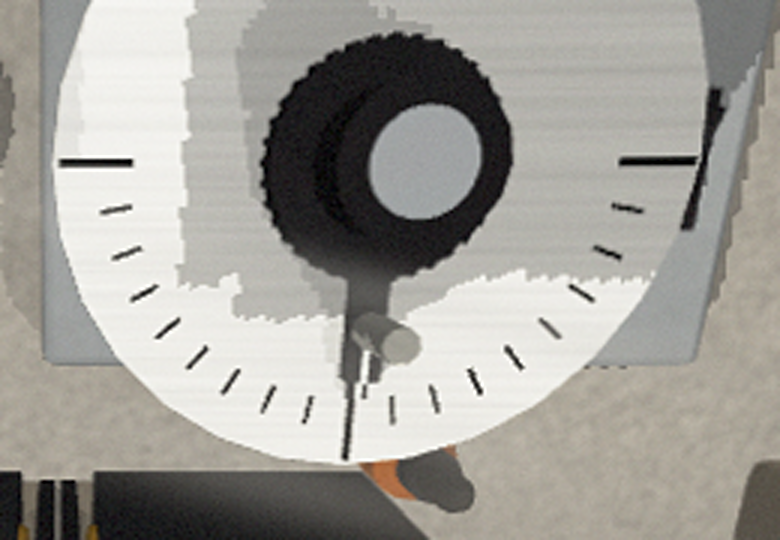

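The tip is now at about (362,387), and the 90 line runs from (350,393) to (345,458). The 7.5 mm height difference adds parallax, so I'll compute the reading.

```bash
python3 - <<'E'
from h import *
i=get_image("wrist")
for t in((362,387),(363,392),(366,360),(364,380)): reading(i,240,60,3,(60,162),(696,160),(345,459),t)
E
```

```text
C [0.54493521 0.06507065] half 0.08285575430538643 yaw -0.18355945047620148 90: 1.5702483059494088 180 3.1415926535897944 tip 1.5685814479991054 r 0.059315918802684844 diff to 90 0.001666857950303413
C [0.54493521 0.06507065] half 0.08285575430538643 yaw -0.18355945047620148 90: 1.5702483059494088 180 3.1415926535897944 tip 1.5754493554608655 r 0.060736439033565875 diff to 90 -0.0052010495114567235
C [0.54493521 0.06507065] half 0.08285575430538643 yaw -0.18355945047620148 90: 1.5702483059494088 180 3.1415926535897944 tip 1.5744867350095948 r 0.051728232581323516 diff to 90 -0.004238429060186011
C [0.54493521 0.06507065] half 0.08285575430538643 yaw -0.18355945047620148 90: 1.5702483059494088 180 3.1415926535897944 tip 1.5745391255029455 r 0.057335451435497814 diff to 90 -0.004290819553536718
```

The analyser is within about 0.005 rad of 90°. For the rocker I turn the gripper 90° so its long body clears the plate.

```bash
python3 -m handwheel '[[[0,0,-30,0,1],[13,32,0,0,1],[13,32,0,0,1],[13,32,0,0,1],[13,32,0,0,1]]]'|grep -E 'pos|ft'
python3 -m handwheel '[[[13,32,0,0,1],[13,32,0,0,1],[12,32,0,0,1],[8,15,0,0,1],[0,0,0,0.12,1]]]'|grep -E 'pos|ft'
python3 -m handwheel '[[[0,0,0,0.12,1],[0,0,0,0.12,1],[0,0,0,0.12,1],[0,0,0,0.12,1],[0,0,0,0.12,1]]]'|grep -E 'pos|ft'
python3 -m handwheel '[[[0,0,0,0.12,1],[0,0,0,0.12,1],[0,0,0,0.12,1],[0,0,0,0.12,1],[0,0,0,0.12,1]]]'|grep -E 'pos|ft'
python3 -m handwheel '[[[0,0,0,0.12,1],[0,0,0,0.12,1],[0,0,0,0,1],[0,0,0,0,1],[0,0,0,0,1]]]'|grep -E 'pos|ft|rot'
python3 - <<'E'
from h import *
C=np.array([.544,.0665,0]);a=-.183;ux=np.array([np.cos(a),np.sin(a),0]);uy=np.array([-np.sin(a),np.cos(a),0])
s=state();d=s["eef_pos"]-C;print(d@ux,d@uy,s["ft_force"],s["eef_pos"],s["ee_rot"],s["qpos"])
E
```

```text
eef_pos: [0.5168, 0.0245, 0.431]
ft_force: [0.8, -0.0, -0.6]
eef_pos: [0.5422, -0.0949, 0.4303]
ft_force: [0.2, 0.1, -0.3]
eef_pos: [0.5417, -0.092, 0.4306]
ft_force: [-0.2, -0.4, -0.6]
eef_pos: [0.5417, -0.0919, 0.4307]
ft_force: [0.5, 0.3, 0.7]
eef_pos: [0.5418, -0.0915, 0.4309]
ee_rot: [3.141, -0.0, -1.739]
ft_force: [-0.3, 0.9, 0.1]
0.026558010639123202 -0.15574515028431493 [-0.3382311   0.935091    0.05247224] [ 0.541772   -0.09147758  0.430935  ] [ 3.14112209e+00 -2.49708656e-04 -1.73948124e+00] [ 1.89347248e-01  1.35643580e-01 -2.25963158e-01  7.37282079e-05
 -1.20971782e+00 -3.58058280e-01]
```

```bash
python3 -m handwheel '[[[0,0,40,0,1],[0,0,40,0,1],[0,0,40,0,1],[0,0,40,0,1],[0,0,25,0,1]]]'|grep -E 'pos|ft'
python3 -m handwheel '[[[0,0,8,0,1],[0,0,3,0,1],[0,0,3,0,1],[0,0,3,0,1],[0,0,3,0,1]]]'|grep -E 'pos|ft'
python3 -m handwheel '[[[0,0,2,0,1],[0,0,1,0,1],[0,0,1,0,1],[0,0,1,0,1],[0,0,0,0,1]]]'|grep -E 'pos|ft'
```

```text
eef_pos: [0.5403, -0.0914, 0.2426]
ft_force: [-0.3, 0.2, -0.2]
eef_pos: [0.5427, -0.091, 0.2278]
ft_force: [0.6, 0.1, 1.4]
eef_pos: [0.5419, -0.091, 0.2213]
ft_force: [1.0, 0.1, 1.7]
```

```bash
python3 -m handwheel '[[[0,0,0.7,0,1],[0,0,0.7,0,1],[0,0,0,0,1]]]'|grep -E 'pos|ft'
python3 -m handwheel '[[[0,0,0.7,0,1],[0,0,0,0,1],[0,0,0,0,1]]]'|grep -E 'pos|ft'
```

```text
eef_pos: [0.542, -0.091, 0.2209]
ft_force: [-3.0, 2.6, 11.7]
eef_pos: [0.542, -0.091, 0.2207]
ft_force: [-5.0, 1.3, 17.6]
```

The force rose to 17 N at a tip height of about 42.8 mm, so the rocker is at its stop. I'll retreat upwards, move back to the previous viewpoint and check everything.

```bash
python3 -m handwheel '[[[0,0,-40,0,1],[0,0,-40,0,1],[0,0,-40,0,1],[0,0,-40,0,1],[0,0,-40,0,1]]]'|grep -E 'pos|ft'
python3 -m handwheel '[[[-30,0,-20,0,1],[-40,0,0,0,1],[0,0,0,0,1],[0,0,0,0,1]]]'|grep -E 'pos|ft'
python3 - <<'E'
from h import *
i=get_image("scene");j=get_image("top");w=get_image("wrist")
z=lambda c,k:cv2.resize(c,None,fx=k,fy=k,interpolation=cv2.INTER_CUBIC)
print(proj(w,[[.5268,-.0868,.045],[.544,.0665,.154],[.472,.08,.154]]))
a=z(i["color"][150:260,170:310],2.5);b=z(j["color"][155:265,180:320],2.5);c=w["color"]
h=np.vstack([np.hstack([a,b]),np.zeros((300,700,3),np.uint8)]);q=cv2.resize(c,(400,300));h[275:575,:400]=q[:300]
cv2.imwrite("pics/f.png",h[:,:,::-1])
E
```

```text
eef_pos: [0.541, -0.0912, 0.421]
ft_force: [0.8, -0.5, 0.1]
eef_pos: [0.5536, -0.0205, 0.439]
ft_force: [0.7, -0.2, 0.1]
[[270.50318026 117.44519655]
 [281.68235741 266.87190461]
 [349.81815748 267.8313586 ]]
```

View pics/f.png

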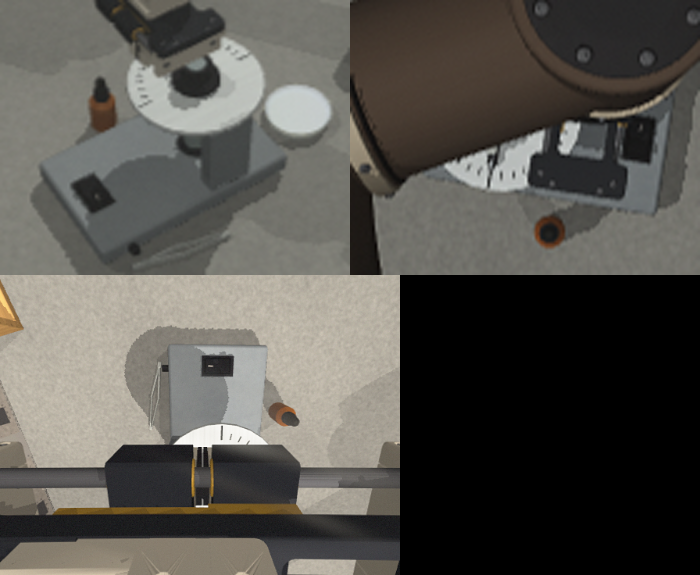

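The loose things stand where they were, and the pointer still lies on the 90 line at about (495,165) in the top inset. The rocker met its stop, and the arm is clear of everything.

```bash
python3 -c "
from rig import *
print(state()['t']);print(job_done())"
```

```text
11.3833
the job is handed in; nothing more can be done
None
```

I handed the job in at 11.4 s: the analyser measured within about 0.005 rad of the 90° line, the lamp rocker was pressed down until it met its stop, and the loose things in the last pictures had not moved.

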